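Butt the red carton into the corner of the packing fence

ROBOT

A 6-joint arm with a two-finger parallel gripper is mounted at the origin on a cart in front of the work surface, level with it; the furniture and walls round the work are solid. World frame = base frame: x ahead of the robot, y to its left, z up, the work surface at z = 0. Lengths are in m, angles in rad, forces in N, time in s.
With the tool pointing down it reaches from about 0.225 to 0.875 m from the base axis. Payload 3.4 kg.
Tool frame: the origin (TCP) lies at the very end of the fingers, on their centre line; the grasp point (between the pads) lies 19 mm behind it; z points along the fingers, y is the line along which they close (so a half turn about z gives the same grasp; the last joint's range is limited). The gripper opens to 85 mm and grips with 20 to 120 N. Pads are 22 mm wide; open, the fingers measure 114 mm over their backs; the gripper's body (76 mm by 85 mm) begins 54 mm behind the grasp point. The pads swing forward as they close: fully open they stand 13 mm farther back than shut.
Start: joints at [-0.121, 0.276, 1.505, -0, 1.361, -0.121], TCP at [0.575, -0, 0.231] pointing down, gripper open.
Joint ranges: [-2.89, 2.89], [-0.75, 2.08], [0.22, 2.7], [-1.18, 4.32], [0.11, 2.71], [-2.7, 2.7]. Speed limits (rad/s): [2.57, 2.57, 3.14, 3.14, 3.14, 3.14].

INTERFACE

Orientations are given as a unit quaternion [w, x, y, z].
In Python, from rig import readout, vision, manip gives the robot as it stands.
- The arm moves only by the shell command python3 -m handwheel 'ROWS' [FORCE]. ROWS is JSON, a list of rows, each a list of 3 entries, a list of its own where there are three numbers: the shift along the tool's x, y, z in mm, then the turn, a rotation vector about the tool's x, y, z in units of 6 degrees (1.0 is 6 degrees), then the closure, from -1 (fully open) to 1 (shut), so that 0 is half open. A call has 1 to 20 rows; each row shifts and turns the commanded pose from where the row before left it, along the tool's axes as they then stand; what a row does not reach is not made up. A row lasts 1/8 s, in which the tool goes at most 62.5 mm and 10.7 degrees, less where a joint would pass 70% of its speed; a pose out of reach is approached as far as the arm can. A call is refused whole if a number of a shift passes 62.5 or a number of a turn 1, either way. A call with a gripper value outside its range is refused whole. The fingers move at their own pace and stop on an object; FORCE is the grip in N (left out, the last holds). Time passes only in rows, so rows that do not move let the fingers close. It gives the time, the measured TCP pose, the force, the opening and the grip force at its end, in the units of the state.
- readout.get_state(): the state, without advancing time (a new reading comes with each control period).
- vision.get_image(name): name is "scene" or "side" or "wrist"; returns the picture (420x560x3 uint8, blue, green, red); there is no depth.
- vision.camera_params(name): a dict with "intrinsics" (3x3 intrinsics, pixels), "rvec" (rotation vector, rad) and "tvec" (3), from world to camera coordinates, as OpenCV has them; the wrist camera has in their place "hand_eye" (4x4, takes a point from camera to tool coordinates, whose origin is the TCP and whose axes are the flange's). Camera axes: x right, y down, z forward; pixel columns grow to the right and rows downward; lengths in m; the calibration is good to about 2 mm. A picture is of the moment at which its call begins: read the wrist's pose just before it. camera_params takes no time and is no camera call.
- manip.sign_off(): hands the job in; it is judged then, once.
The state is a dict: "clock": time; "qpos": joint angles; "qd": joint speeds; "effort": joint torques, N m; "position": TCP position; "ee_rot": TCP orientation; "contact_force": force on the tool from outside, world axes, zero at the start; "moment": the same for the moment, N m; "width": finger opening in m; "gripper_force": force on a finger pad.
Only numpy, scipy, OpenCV 4.12 (cv2) and the standard library are available. Lean on these libraries where they do the work, as an engineer would, in place of code of your own. Each camera call takes 0.05 s, during which the arm holds its last target. There are 200 camera calls.

TASK

Push the red carton of key blanks along the worktop into the corner of the dark steel fence, ready to be labelled: one long side lying flush against the long bar and one end flush against the short bar. Only push it with the fingers, keeping it flat on the worktop; do not lift or tip it. Leave the other cartons, the padlock, the tin and the tape where they are, and take the hand away when done.

Things in the scene. Friction and masses are not known exactly. Their poses are not given: they have to be found in the camera images.
- red_carton: Loose red carton, closed box 65 (its x) x 95 (its y) x 34 mm, 0.13 to 0.25 kg; origin: centre of its underside. Slides freely. Starts nearer the robot than the fence's long bar, left or right of the blue carton, its x axis within 0.5 rad of the fence's. Seated flush, its origin is at x = -32.5, y = +47.5 mm in the fence's frame, axes parallel.
- fence: Fixed dark steel corner fence, bars 12 mm wide, 24 mm high, yellow ends; 7 mm high flange behind. Origin: inner corner of the two bars, at worktop height. The long bar's inner face is the plane x = 0, facing -x (to the robot), from the corner to y = +340 mm; the short bar's is the plane y = 0, facing +y (left), from the corner to x = -62 mm.
- blue_carton: Loose blue carton, 62 (x) x 90 (y) x 30 mm, origin at the centre of its underside, beside the red one. Leave alone.
- grey_carton: Loose grey carton, 50 (x) x 70 (y) x 28 mm, origin at the centre of its underside. Leave alone.
- padlock: Loose brass padlock lying flat, 65 (x) x 42 (y) x 15 mm, origin at the centre of its underside. Leave alone.
- round_tin: Loose round tin with green lid, 76 mm across, 29 mm high, origin at the centre of its underside. Leave alone.
- tape: Loose roll of black tape lying flat, 55 mm across, 19 mm high, origin at the centre of its underside. Leave alone.
There are look-alikes about, which are no part of the job. There is more than one size of the red_carton; the one meant has the size given above.

How it is judged:
By the outcome, as a careful person would: the job done as asked, in the order asked, and still so for the second after the job is handed in, with the robot touching nothing.
It also fails if it takes over 45 s, if anything falls off the work surface, if the arm or the gripper's body presses on something with over 40 N, if the wrist force passes 120 N, or if a joint passes its speed limit or range.

## Working session

There is one attempt and no reset: what is moved stays moved. The work goes in short steps, Python scripts to look and compute and a shell command to move; the robot and the scene stay as the last step left them, time stands still between calls to the robot, and variables do not carry over. Pictures are saved under pics/ and viewed, at most 10 in all, crops included, and the job is handed in when it is done.

```bash
mkdir -p pics
cat > h.py <<'E'
import numpy as np,cv2
from rig import readout,vision,manip
from scipy.spatial.transform import Rotation as R
def cam(n):
    p=vision.camera_params(n);K=np.array(p["intrinsics"])
    if "rvec" in p:
        Rm=cv2.Rodrigues(np.array(p["rvec"],float))[0];t=np.array(p["tvec"],float).ravel()
        return K,Rm,t
    s=readout.get_state();q=s["ee_rot"];T=np.eye(4);T[:3,:3]=R.from_quat([q[1],q[2],q[3],q[0]]).as_matrix();T[:3,3]=s["position"]
    M=np.linalg.inv(T@np.array(p["hand_eye"]));return K,M[:3,:3],M[:3,3]
def pix2w(c,uv,z):
    K,Rm,t=c;d=Rm.T@np.linalg.inv(K)@np.array([uv[0],uv[1],1.]);o=-Rm.T@t
    return o+d*(z-o[2])/d[2]
def w2pix(c,P):
    K,Rm,t=c;p=(Rm@np.atleast_2d(P).T).T+t;p=p@K.T;return p[:,:2]/p[:,2:]
E
python3 - <<'E'
from h import *
for n in("scene","wrist"):
    c=cam(n);np.savez(f"cam_{n}.npz",*c);cv2.imwrite(f"pics/{n}0.png",cv2.resize(vision.get_image(n),(800,600),interpolation=cv2.INTER_CUBIC))
    print(n,-c[1].T@c[2])
print(readout.get_state())
E
```

```text
scene [0.20050858 0.72004756 0.72732149]
wrist [0.57426692 0.07268675 0.37357279]
{'clock': 0.1, 'qpos': array([-1.21022881e-01,  2.76515907e-01,  1.50601120e+00,  1.88924968e-05,
        1.36069609e+00, -1.20994181e-01]), 'qd': array([ 0.00136587, -0.00109995, -0.00362201,  0.00017848,  0.00057965,
        0.00059731]), 'effort': array([ 1.55745878e-03, -4.17697620e+01, -2.46405226e+01, -1.74112388e-04,
        5.80947395e-03,  2.85749664e-07]), 'position': array([5.74528142e-01, 4.56251312e-05, 2.30533388e-01]), 'ee_rot': array([-6.47554031e-04,  7.07118091e-01,  7.07095001e-01, -4.95407654e-04]), 'contact_force': array([-0.77001801, -0.19466067,  0.41016378]), 'moment': array([-0.00811289, -0.05510755,  0.03238656]), 'gripper_force': 0.0, 'width': 0.08548942037806814}
```

View pics/scene0.png

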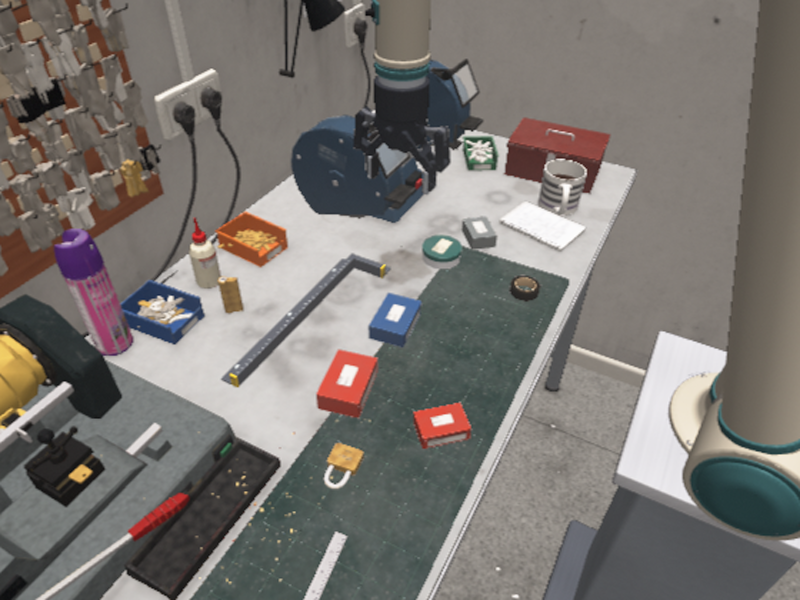

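View pics/wrist0.png

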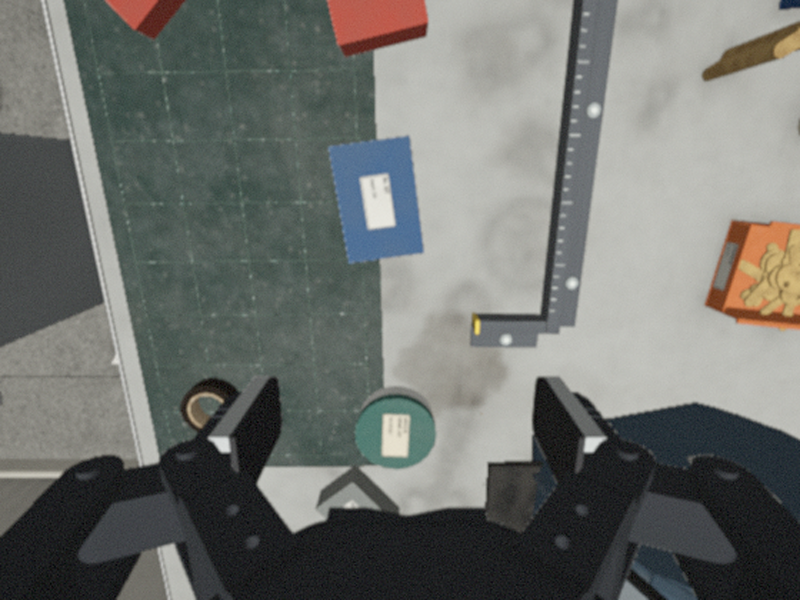

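Scene view (800x600): there are two red cartons, A at (347,382) and B at (443,423). Blue is at (396,318), the fence corner at about (350,262), and the fence's long bar ends at (235,378). The wrist view shows the fence corner at (545,318). Next is an enlarged crop to size both reds.

Run:
```python
from h import *
im=cv2.imread("pics/scene0.png")
# original resolution from a fresh picture
im=vision.get_image("scene");cv2.imwrite("pics/raw_scene.png",im)
x0,y0,w,h=150,170,200,150
cv2.imwrite("pics/crop1.png",cv2.resize(im[y0:y0+h,x0:x0+w],(800,600),interpolation=cv2.INTER_CUBIC))
```

```text
(no output)
```

View pics/crop1.png

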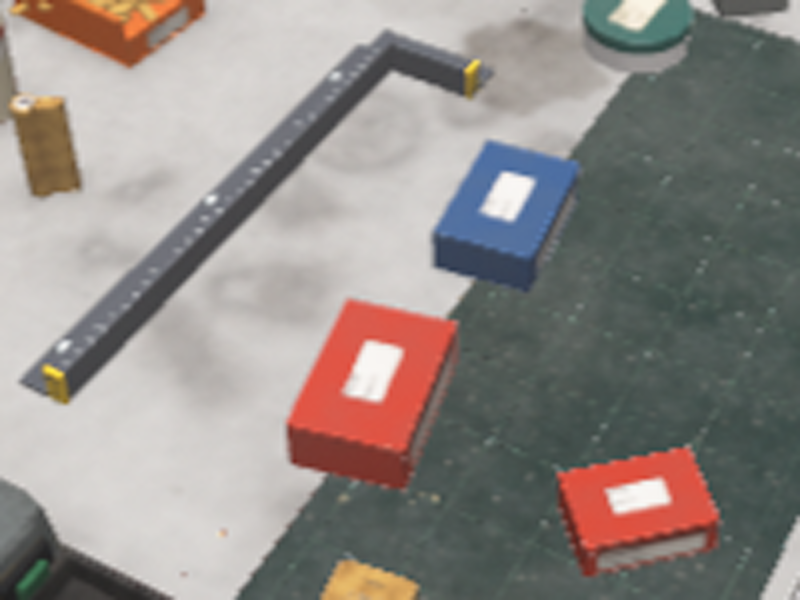

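Run:
```python
from h import *
c=cam("scene")
f=lambda p:((p[0]+.5)/4-.5+150,(p[1]+.5)/4-.5+170)
g=lambda p:((p[0]+.5)*.7-.5,(p[1]+.5)*.7-.5)
def box(n,P,z,c=c,f=f):
    Q=np.array([pix2w(c,f(p),z)[:2] for p in P]);print(n,(Q.mean(0)*1e3).round(1),"sides",[round(1e3*np.linalg.norm(Q[i]-Q[(i+1)%len(P)]),1) for i in range(len(P))],"dirs",[round(float(np.arctan2(*(Q[(i+1)%len(P)]-Q[i])[::-1])),3) for i in range(len(P))]);return Q
print((box("A",[(348,300),(457,322),(408,450),(289,430)],.034)*1e3).round())
box("B",[(558,475),(688,449),(717,520),(588,547)],.034)
print((box("blue",[(488,141),(578,163),(530,264),(435,236)],.03)*1e3).round())
d=np.load("cam_wrist.npz");w=[d[k] for k in d.files]
print((box("blueW",[(329,147),(409,137),(423,251),(349,263)],.03,w,g)*1e3).round())
F=lambda p,z,c=c,f=f:(pix2w(c,f(p),z)*1e3).round(1)[:2]
print("fence scene bottom",F((72,400),0),F((390,72),0),F((464,93),0))
print("fence wrist top",F((551,313),.024,w,g),F((583,0),.024,w,g),F((475,313),.024,w,g))
print("fence wrist bottom",F((542,315),0,w,g),F((573,0),0,w,g))
```

```text
A [544.  214.7] sides [np.float64(63.4), np.float64(92.7), np.float64(63.5), np.float64(96.3)] dirs [-2.905, 1.812, 0.294, -1.33]
[[586. 176.]
 [524. 161.]
 [502. 251.]
 [563. 270.]]
B [386.1 221.5] sides [np.float64(69.5), np.float64(45.8), np.float64(66.6), np.float64(45.8)] dirs [-2.396, 2.305, 0.745, -0.774]
blue [548.8  56.3] sides [np.float64(58.9), np.float64(92.9), np.float64(59.8), np.float64(90.4)] dirs [-2.993, 1.732, 0.108, -1.419]
[[585.  15.]
 [527.   7.]
 [512.  98.]
 [571. 105.]]
blueW [551.2  51.7] sides [np.float64(60.8), np.float64(86.9), np.float64(61.0), np.float64(89.7)] dirs [0.116, -1.439, -2.98, 1.7]
[[515.  92.]
 [576.  99.]
 [587.  13.]
 [527.   3.]]
fence scene bottom [697.6 287.7] [694.3 -45.4] [639.3 -50.2]
fence wrist top [697.5 -41.9] [697.7 189.3] [632.4 -41.8]
fence wrist bottom [697.9 -51.7] [698.7 197.3]
```

A measures 63x94 mm at z=34, so it is the carton meant (65x95). B, at 68x46, is the decoy. A's centre is about (0.544, 0.215) with a yaw of about 0.25. The fence corner is about (0.697, -0.045) and its axes are nearly parallel to the world's. I'll go above the robot side of A with the tool turned 90° and the fingers half open.

```bash
python3 -m handwheel '[[[53,-25,0],[0,0,0],0],[[53,-25,0],[0,0,0],0],[[53,-25,0],[0,0,0],0],[[54,-25,0],[0,0,0],0],[[0,0,0],[0,0,-1],0],[[0,0,0],[0,0,-1],0],[[0,0,0],[0,0,-1],0],[[0,0,0],[0,0,-1],0],[[0,0,0],[0,0,-1],0],[[0,0,0],[0,0,-1],0],[[0,0,0],[0,0,-1],0],[[0,0,0],[0,0,-1],0],[[0,0,0],[0,0,-1],0],[[0,0,0],[0,0,-1],0],[[0,0,0],[0,0,-1],0],[[0,0,0],[0,0,-1],0],[[0,0,0],[0,0,-1],0],[[0,0,0],[0,0,-1],0],[[0,0,0],[0,0,-1],0],[[0,0,0],[0,0,0],0]]'
python3 - <<'E'
from h import *
c=cam("wrist");np.savez("cam_w1.npz",*c);cv2.imwrite("pics/w1.png",cv2.resize(vision.get_image("wrist"),(800,600),interpolation=cv2.INTER_CUBIC))
E
```

```text
clock: 2.65
position: [0.4748, 0.2129, 0.231]
ee_rot: [-0.0, 0.001, 1.0, -0.0]
contact_force: [-0.1, 0.1, -0.2]
width: 0.0428
gripper_force: 0.0
```

View pics/w1.png

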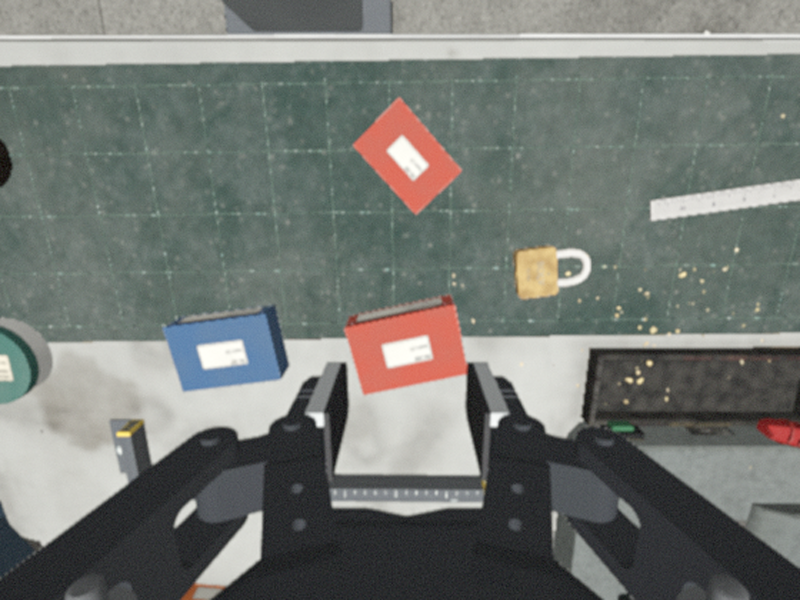

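Wrist view: A's top corners are (346,328), (452,305), (467,373) and (364,394). B's nearest corner is (416,213), the padlock is at (537,272) and blue is at (228,350).

Run:
```python
from h import *
d=np.load("cam_w1.npz");w=[d[k] for k in d.files]
g=lambda p:((p[0]+.5)*.7-.5,(p[1]+.5)*.7-.5)
Q=np.array([pix2w(w,g(p),.034)[:2]*1e3 for p in [(346,328),(452,305),(467,373),(364,394)]])
print(Q.round(),Q.mean(0).round(1),[np.linalg.norm(Q[i]-Q[(i+1)%4]).round(1) for i in range(4)])
for n,p,z in(("Bnear",(416,213),.034),("padlock",(537,272),.015),("padlockR",(516,296),.015)):print(n,(pix2w(w,g(p),z)*1e3).round())
```

```text
[[526. 161.]
 [506. 250.]
 [568. 264.]
 [588. 174.]] [546.7 212.2] [np.float64(91.1), np.float64(63.8), np.float64(92.7), np.float64(63.6)]
Bnear [430. 219.  34.]
padlock [482. 324.  15.]
padlockR [503. 307.  15.]
```

```bash
python3 -m handwheel '[[[0,0,55],[0,0,0],0],[[0,0,55],[0,0,0],0],[[0,0,55],[0,0,0],0],[[0,0,40],[0,0,0],0],[[0,0,12],[0,0,0],0],[[0,0,0],[0,0,0],0],[[-10,0,0],[0,0,0],0],[[-9,0,0],[0,0,0],0],[[-9,0,0],[0,0,0],0],[[-9,0,0],[0,0,0],0],[[-9,0,0],[0,0,0],0],[[-9,0,0],[0,0,0],0],[[-9,0,0],[0,0,0],0],[[-9,0,0],[0,0,0],0],[[-9,0,0],[0,0,0],0],[[-9,0,0],[0,0,0],0],[[-9,0,0],[0,0,0],0],[[-9,0,0],[0,0,0],0],[[-9,0,0],[0,0,0],0],[[0,0,0],[0,0,0],0]]'
python3 - <<'E'
from h import *
im=vision.get_image("scene")
x0,y0,w,h=150,150,200,150
cv2.imwrite("pics/crop2.png",cv2.resize(im[y0:y0+h,x0:x0+w],(800,600),interpolation=cv2.INTER_CUBIC))
E
```

```text
clock: 5.2
position: [0.5946, 0.213, 0.0145]
ee_rot: [0.001, 0.0, 1.0, 0.0]
contact_force: [-0.7, 0.7, 0.4]
width: 0.0426
gripper_force: 0.0
```

View pics/crop2.png

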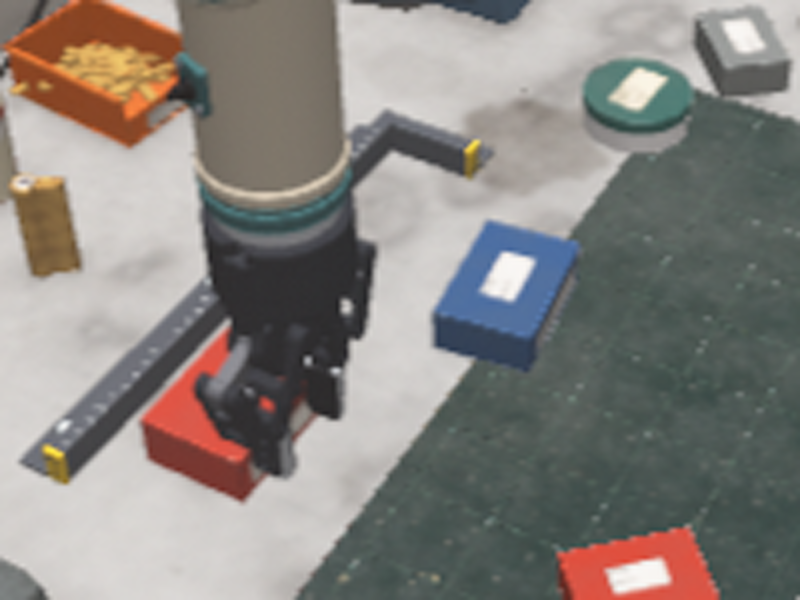

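The red carton is now square to the fingers and about 27 mm short of the long bar, and nothing else has moved. I'll continue slowly up to the bar.

```bash
python3 -m handwheel '[[[-7,0,0],[0,0,0],0],[[-7,0,0],[0,0,0],0],[[-5,0,0],[0,0,0],0],[[-4,0,0],[0,0,0],0],[[-2,0,0],[0,0,0],0],[[0,0,0],[0,0,0],0]]'; python3 -m handwheel '[[[-2,0,0],[0,0,0],0],[[-1,0,0],[0,0,0],0],[[0,0,0],[0,0,0],0]]'
```

```text
clock: 6.0
position: [0.6184, 0.213, 0.0143]
ee_rot: [0.0, -0.0, 1.0, 0.0]
contact_force: [-0.3, 0.0, -1.0]
width: 0.0425
gripper_force: 0.2
clock: 6.38
position: [0.6212, 0.213, 0.0144]
ee_rot: [0.0, 0.0, 1.0, 0.0]
contact_force: [-1.9, 0.0, -0.3]
width: 0.0427
gripper_force: 0.6
```

```bash
python3 -m handwheel '[[[-2,0,0],[0,0,0],0],[[0,0,0],[0,0,0],0]]'; python3 -m handwheel '[[[-2,0,0],[0,0,0],0],[[0,0,0],[0,0,0],0]]'
```

```text
clock: 6.62
position: [0.6215, 0.213, 0.0143]
ee_rot: [-0.002, 0.0, 1.0, -0.0]
contact_force: [-4.5, -0.0, 3.2]
width: 0.0425
gripper_force: 2.6
clock: 6.88
position: [0.6215, 0.2131, 0.0143]
ee_rot: [-0.003, 0.0, 1.0, -0.0]
contact_force: [-8.1, 1.3, 6.0]
width: 0.0426
gripper_force: 4.3
```

Seated against the long bar at TCP x=0.6215, which puts the bar at 0.6975 as measured. I'll retreat, lift, and check the room on the left.

```bash
python3 -m handwheel '[[[25,0,0],[0,0,0],0],[[0,0,-60],[0,0,0],0],[[0,0,-60],[0,0,0],0],[[0,0,-60],[0,0,0],0],[[0,0,0],[0,0,0],0.5]]'
python3 - <<'E'
from h import *
c=cam("wrist");np.savez("cam_w2.npz",*c);cv2.imwrite("pics/w2.png",cv2.resize(vision.get_image("wrist"),(800,600),interpolation=cv2.INTER_CUBIC))
cv2.imwrite("pics/side1.png",cv2.resize(vision.get_image("side"),(800,600),interpolation=cv2.INTER_CUBIC))
E
```

```text
clock: 7.5
position: [0.6047, 0.2139, 0.2012]
ee_rot: [0.008, -0.0, 1.0, 0.002]
contact_force: [0.4, -0.1, 0.1]
width: 0.0254
gripper_force: 0.0
```

View pics/w2.png

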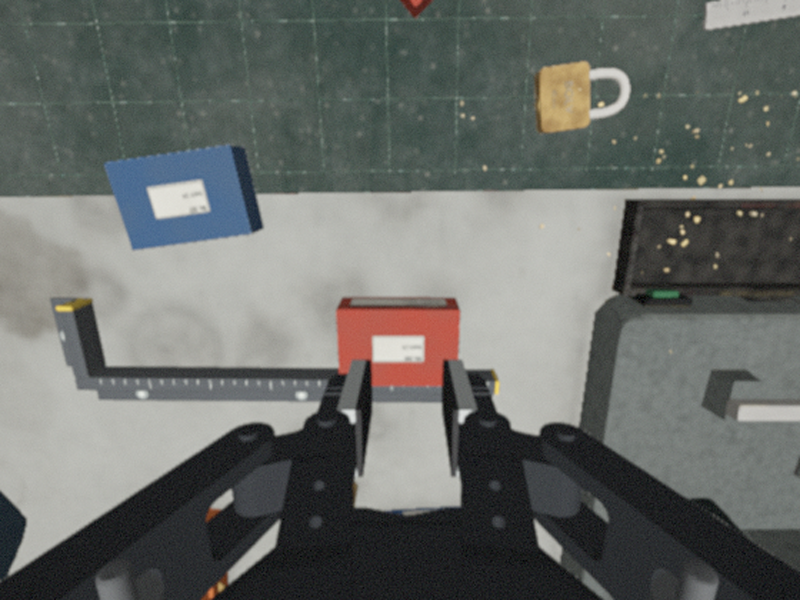

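View pics/side1.png

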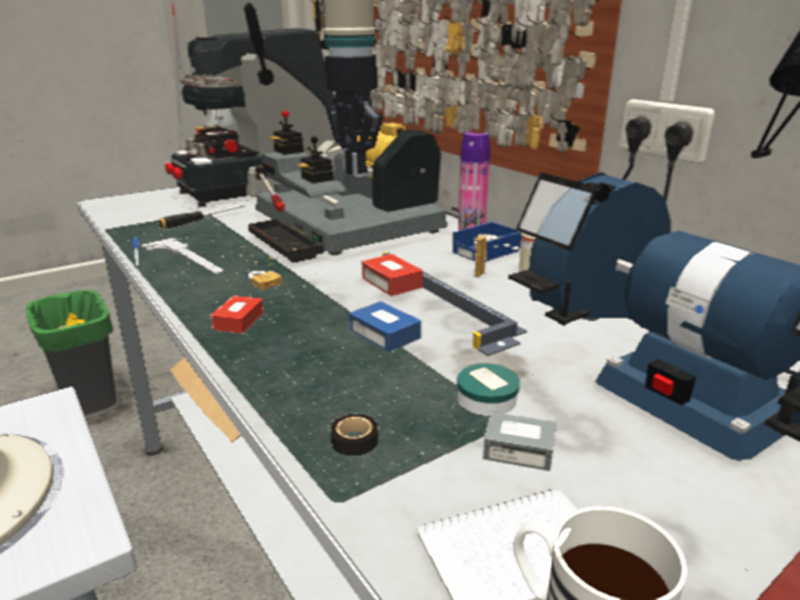

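The carton lies flush on the long bar, its robot-side top edge running from (338,308) to (459,306). The machine base starts at column ~600 and is low. The side view shows everything else undisturbed.

Run:
```python
from h import *
d=np.load("cam_w2.npz");w=[d[k] for k in d.files]
g=lambda p:((p[0]+.5)*.7-.5,(p[1]+.5)*.7-.5)
for n,p,z in(("TR",(338,308),.034),("TL",(459,306),.034),("corner",(103,367),0),("barTopL",(490,371),.024),("barTopR",(103,378),.024),("mach z0",(600,320),0.),("mach",(606,320),.05),("knob",(710,375),.08)):print(n,(pix2w(w,g(p),z)*1e3).round())
print(readout.get_state()["position"])
```

```text
TR [631. 161.  34.]
TL [630. 253.  34.]
corner [697. -54.   0.]
barTopL [690. 282.  24.]
barTopR [695. -37.  24.]
mach z0 [654. 379.   0.]
mach [636. 359.  50.]
knob [665. 421.  80.]
[0.60102264 0.21301362 0.19529291]
```

```bash
python3 -m handwheel '[[[0,0,0],[0,0,1],0.5],[[0,0,0],[0,0,1],0.5],[[0,0,0],[0,0,1],0.5],[[0,0,0],[0,0,1],0.5],[[0,0,0],[0,0,1],0.5],[[0,0,0],[0,0,1],0.5],[[0,0,0],[0,0,1],0.5],[[0,0,0],[0,0,1],0.5],[[0,0,0],[0,0,1],0.5],[[0,0,0],[0,0,1],0.5],[[0,0,0],[0,0,1],0.5],[[0,0,0],[0,0,1],0.5],[[0,0,0],[0,0,1],0.5],[[0,0,0],[0,0,1],0.5],[[0,0,0],[0,0,1],0.5],[[36,31,0],[0,0,0],0.5],[[36,31,0],[0,0,0],0.5],[[0,0,0],[0,0,0],0.5],[[0,0,0],[0,0,0],0.5]]'
```

```text
clock: 9.98
position: [0.6611, 0.2844, 0.1918]
ee_rot: [-0.001, 0.707, 0.707, -0.002]
contact_force: [-0.6, 0.1, -0.3]
width: 0.021
gripper_force: 0.0
```

```bash
python3 -m handwheel '[[[0,3,50],[0,0,0],0.5],[[0,0,50],[0,0,0],0.5],[[0,0,50],[0,0,0],0.5],[[0,0,20],[0,0,0],0.5],[[0,0,8],[0,0,0],0.5],[[0,0,0],[0,0,0],0.5],[[-8,0,0],[0,0,0],0.5],[[-8,0,0],[0,0,0],0.5],[[-8,0,0],[0,0,0],0.5],[[-8,0,0],[0,0,0],0.5],[[-8,0,0],[0,0,0],0.5],[[-8,0,0],[0,0,0],0.5],[[-8,0,0],[0,0,0],0.5],[[-8,0,0],[0,0,0],0.5],[[0,0,0],[0,0,0],0.5]]'
python3 -m handwheel '[[[-9,0,0],[0,0,0],0.5],[[-9,0,0],[0,0,0],0.5],[[-9,0,0],[0,0,0],0.5],[[-9,0,0],[0,0,0],0.5],[[-9,0,0],[0,0,0],0.5],[[-9,0,0],[0,0,0],0.5],[[-9,0,0],[0,0,0],0.5],[[-9,0,0],[0,0,0],0.5],[[-9,0,0],[0,0,0],0.5],[[-9,0,0],[0,0,0],0.5],[[-9,0,0],[0,0,0],0.5],[[-9,0,0],[0,0,0],0.5],[[-9,0,0],[0,0,0],0.5],[[-9,0,0],[0,0,0],0.5],[[0,0,0],[0,0,0],0.5]]'
python3 - <<'E'
from h import *
c=cam("wrist");np.savez("cam_w3.npz",*c)
a=cv2.resize(vision.get_image("wrist"),(400,300));b=vision.get_image("scene")
cv2.imwrite("pics/m3.png",np.hstack([a,cv2.resize(b[150:300,150:350],(400,300),interpolation=cv2.INTER_CUBIC)]))
E
```

```text
clock: 11.85
position: [0.6649, 0.2195, 0.016]
ee_rot: [0.0, 0.707, 0.707, -0.001]
contact_force: [0.6, -0.1, 0.2]
width: 0.0213
gripper_force: 0.0
clock: 13.72
position: [0.6655, 0.0938, 0.0165]
ee_rot: [0.001, 0.707, 0.707, 0.0]
contact_force: [-0.5, -0.1, 0.4]
width: 0.0215
gripper_force: 0.0
```

View pics/m3.png

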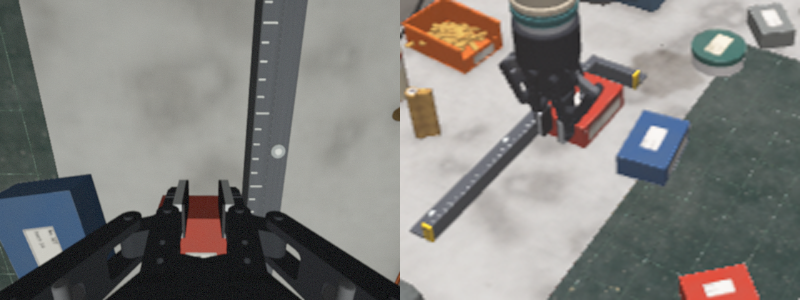

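The carton follows in front of the fingers along the bar, ~35 mm short of the short bar at right (610,70). Blue is untouched. I'll finish the push gently.

```bash
python3 -m handwheel '[[[-7,0,0],[0,0,0],0.5],[[-7,0,0],[0,0,0],0.5],[[-6,0,0],[0,0,0],0.5],[[-4,0,0],[0,0,0],0.5],[[-3,0,0],[0,0,0],0.5],[[0,0,0],[0,0,0],0.5]]'; for i in 1; do python3 -m handwheel '[[[-2,0,0],[0,0,0],0.5],[[-2,0,0],[0,0,0],0.5],[[0,0,0],[0,0,0],0.5]]';done
```

```text
clock: 14.58
position: [0.6651, 0.0674, 0.0163]
ee_rot: [0.0, 0.707, 0.707, -0.0]
contact_force: [-1.1, 0.9, -0.3]
width: 0.0215
gripper_force: 0.3
clock: 14.95
position: [0.665, 0.0638, 0.0163]
ee_rot: [0.0, 0.707, 0.707, -0.0]
contact_force: [-0.1, 2.1, 1.3]
width: 0.0213
gripper_force: 0.7
```

```bash
python3 -m handwheel '[[[-2,0,0],[0,0,0],0.5],[[0,0,0],[0,0,0],0.5]]';python3 -m handwheel '[[[-2,0,0],[0,0,0],0.5],[[0,0,0],[0,0,0],0.5]]';python3 -m handwheel '[[[-2,0,0],[0,0,0],0.5],[[0,0,0],[0,0,0],0.5]]'
```

```text
clock: 15.2
position: [0.665, 0.0617, 0.0163]
ee_rot: [0.0, 0.707, 0.707, -0.0]
contact_force: [-0.3, 1.5, 0.8]
width: 0.0211
gripper_force: 0.7
clock: 15.45
position: [0.665, 0.0597, 0.0163]
ee_rot: [0.0, 0.707, 0.707, -0.0]
contact_force: [-0.0, 1.4, 0.6]
width: 0.0212
gripper_force: 0.6
clock: 15.7
position: [0.6652, 0.0585, 0.0163]
ee_rot: [-0.0, 0.707, 0.707, 0.001]
contact_force: [0.2, 4.3, 0.1]
width: 0.0215
gripper_force: 2.0
```

```bash
python3 -m handwheel '[[[-2,0,0],[0,0,0],0.5],[[0,0,0],[0,0,0],0.5]]';python3 -m handwheel '[[[-2,0,0],[0,0,0],0.5],[[0,0,0],[0,0,0],0.5]]'
```

```text
clock: 15.95
position: [0.6653, 0.0584, 0.0164]
ee_rot: [-0.001, 0.708, 0.707, 0.002]
contact_force: [0.7, 8.5, 0.4]
width: 0.0214
gripper_force: 4.4
clock: 16.2
position: [0.6653, 0.0583, 0.0165]
ee_rot: [-0.002, 0.708, 0.706, 0.003]
contact_force: [0.8, 12.6, 1.4]
width: 0.0216
gripper_force: 6.7
```

Seated at TCP y=0.058 with 12 N. I'll back off, lift, and look down over the seam.

```bash
python3 -m handwheel '[[[12,0,0],[0,0,0],0.5],[[16,0,0],[0,0,0],0.5],[[0,0,-60],[0,0,0],0.5],[[0,0,-60],[0,0,0],0.5],[[-20,15,-60],[0,0,0],0.5],[[-30,15,0],[0,0,0],0.5],[[0,0,0],[0,0,0],0.5],[[0,0,0],[0,0,0],0.5]]'
python3 - <<'E'
from h import *
s=readout.get_state();print(s["position"])
c=cam("wrist");np.savez("cam_w4.npz",*c);im=vision.get_image("wrist")
o=np.array([.697,-.044,0]);p=w2pix(c,[o+[-.0325,.0475,.034]])[0].astype(int);print(p)
x0=int(np.clip(p[0]-100,0,360));y0=int(np.clip(p[1]-75,0,270));print(x0,y0)
cv2.imwrite("pics/w4.png",cv2.resize(im[y0:y0+150,x0:x0+200],(800,600),interpolation=cv2.INTER_CUBIC))
E
```

```text
clock: 17.2
position: [0.6936, 0.0331, 0.1931]
ee_rot: [-0.001, 0.707, 0.707, -0.001]
contact_force: [-0.6, 0.4, -0.4]
width: 0.0213
gripper_force: 0.0
[0.69361217 0.03312985 0.19308801]
[257 221]
157 146
```

View pics/w4.png

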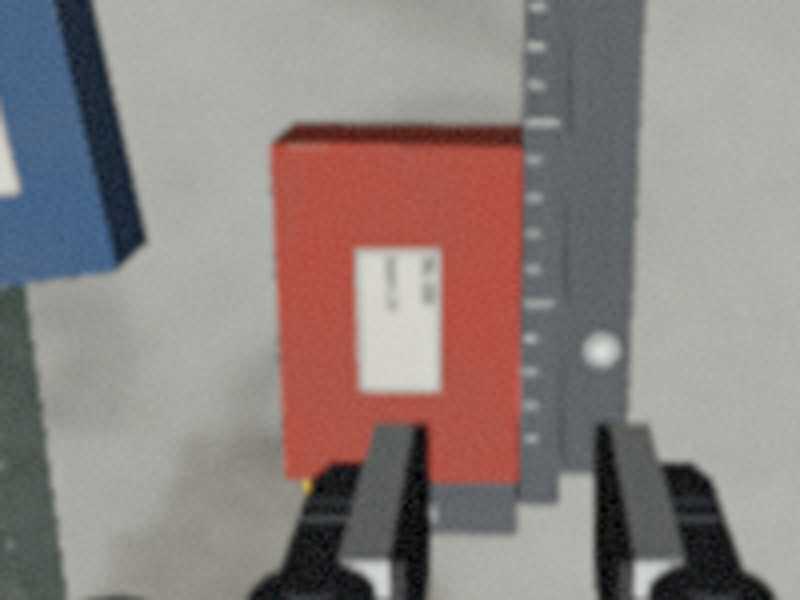

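Both seams are closed in the crop: the long seam runs down column ~521 with no gap line, and the end seam is at row ~483. Blue is untouched and the hand is clear by ~150 mm, so I'm handing in.

```bash
python3 -c "
from rig import manip;print(manip.sign_off())"
```

```text
the job is handed in; nothing more can be done
None
```

The red carton (65 x 95 mm) was pushed flat into the fence corner and, in the last close-up, lies flush against both bars; nothing else was seen to move, the hand is clear, and the job was handed in at about 17 s.

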